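# Turn the parts carousel until the solenoid valve faces front

### The arm

A 6-joint arm with a two-finger parallel gripper is mounted at the origin on a cart in front of the work surface, level with it; the furniture and walls round the work are solid. World frame = base frame: x ahead of the robot, y to its left, z up, the work surface at z = 0. Lengths are in m, angles in rad, forces in N, time in s.
With the tool pointing down it reaches from about 0.3 to 0.775 m from the base axis. Payload 14.6 kg.
Tool frame: the origin (TCP) lies at the very end of the fingers, on their centre line; the grasp point (between the pads) lies 19 mm behind it (ctrl.grasp_offset is the distance from the TCP to the grasp point, in m); z points along the fingers, y is the line along which they close (so a half turn about z gives the same grasp; the last joint's range is limited). The gripper opens to 94 mm and grips with 3 to 60 N. Pads are 16 mm wide; open, the fingers measure 119 mm over their backs; the gripper's body (75 mm by 177 mm) begins 78 mm behind the grasp point.
Start: joints at [1.238, 0.3, 1.521, -0, 1.321, -0.067], TCP at [0.144, 0.531, 0.169] pointing down, gripper open.
Joint ranges: [-3.03, 3.03], [-0.79, 2.21], [0.23, 2.52], [-1.04, 4.18], [0, 3.07], [-2.55, 2.55]. Speed limits (rad/s): [2.22, 2.22, 2.57, 3.14, 3.14, 3.14].

### API

Orientations are given as [roll, pitch, yaw] about the fixed x, y, z axes, in that order (R = Rz(yaw) Ry(pitch) Rx(roll)).
In Python, from station import ctrl gives the robot as it stands.
- The arm moves only by the tool step_arm, never from a script. Its argument "plan" is a list that holds one entry, the list of rows, each a list of 6 numbers: the shift along the tool's x, y, z in units of 30 mm (1.0 is 30 mm), then the turn, a rotation vector about the tool's x, y, z in units of 6 degrees (1.0 is 6 degrees). In form: [[[dx, dy, dz, wx, wy, wz], ...]]. A call has 1 to 8 rows; each row is the pose to reach, as a shift and turn from the pose commanded when the call began, along the tool's axes at that moment; what a row does not reach only later rows make up. A row lasts 1/12 s, in which the tool goes at most 41.7 mm and 7.16 degrees, less where a joint would pass 70% of its speed; a pose out of reach is approached as far as the arm can. A call with a gripper value outside its range is refused whole. "grip" is the opening, from 0 (shut) to 1 (fully open), set as the call begins (left out, the last holds). The fingers move at their own pace and stop on an object; "squeeze" is the grip in N (left out, the last holds). Time passes only in rows, so rows that repeat a pose let the fingers close. It gives the time, the measured TCP pose, the force, the opening and the grip force at its end, in the units of the state.
- ctrl.get_obs(): the state, without advancing time (a new reading comes with each control period).
- ctrl.camera(name): name is "side" or "top"; returns the picture (384x512x3 uint8, red, green, blue); there is no depth.
- ctrl.camera_model(name): a dict with "intrinsics" (3x3 intrinsics, pixels), "R" (3x3) and "t" (3): a world point X has camera coordinates R X + t. Camera axes: x right, y down, z forward; pixel columns grow to the right and rows downward; lengths in m; the calibration is good to about 2 mm. A picture is of the moment at which its call begins. camera_model takes no time and is no camera call.
- ctrl.hand_in(): hands the job in; it is judged then, once.
Trained networks look in the newest picture that a camera, given by its name, has taken for a name from the list of things; names that differ only in an ending like _2 or _b are one class to them, and where a whole thing is asked for, a point or a joint stands for the part that bears it (a point fixed in the world has none). Each returns a list of dicts, best first, with "confidence" (0 to 1); they miss things now and then, are a little off and sometimes report something else, mostly with a low value. They report only what shows in the picture. A call takes as long as a camera call. They do not tell look-alikes from the thing itself.
- ctrl.masks_of(query, camera): "pixels" (384x512 bool, what is visible of it) and "at" ([column, row] in pixels, amid what is visible of it).
- ctrl.place_of(query, camera): "at" ([column, row] in pixels: a listed point, or the origin of a listed thing).
The state is a dict: "time_s": time; "qpos": joint angles; "joint_vel": joint speeds; "tau": joint torques, N m; "ee_pos": TCP position; "eef_rot": TCP orientation; "force": force on the tool from outside, world axes, zero at the start; "moment": the same for the moment, N m; "grip_width": finger opening in m; "grip_force": force on a finger pad.
Only numpy, scipy, OpenCV 4.12 (cv2) and the standard library are available. Lean on these libraries where they do the work, as an engineer would, in place of code of your own. Each camera call takes 0.05 s, during which the arm holds its last target. There are 200 camera calls.

### The job

On the bench stands a round turntable with a solenoid valve, a dropper bottle and a tape roll on it. Push it round at its rim with the fingers until the valve (black coil block on a brass-coloured body) stands at the front, centred behind the red pointer of the turntable's foot, then draw the hand clear. Do not touch or lift the three things on the disc, keep them standing on it, and leave the tamper and the multimeter alone.

Things in the scene. Friction and masses are not known exactly. Their poses are not given: they have to be found in the camera images.
- carousel: Foot of the turntable, fixed to the bench: dark steel, 224 mm across, 14 mm high. Origin: on the turning axis, at bench height. Its front is its own -x, where the red pointer is; the foot may be turned, so its front need not face the robot exactly.
- pointer (a point): Red diamond-shaped pointer (24 mm square on its corner, top 15 mm above the bench) on a dark tongue 34 mm wide that juts out from under the disc at the foot's front to 185 mm from the axis. The point is the diamond's centre, 166 mm from the axis.
- mat (a point): Centre of the turning disc, 30 mm above the bench, on the axis. Aluminium disc 270 mm across, upper side 28 mm above the bench, with a green mat 208 mm across, top 30 mm above the bench, on which the three things stand. A steel cap 24 mm wide, 4 mm high, is at the centre.
- post (a point): Top of one of four like orange posts (12 mm in diameter, with an 18 mm steel collar on the lowest 4 mm) that stand upright on the disc's rim, 123 mm from the axis, 90 degrees apart. Tops 88 mm above the bench: fingertips 45 to 60 mm above the bench can push one sideways to turn the disc.
- disc (a joint): Angle of the disc on its foot, rad, counter-clockwise from above positive, range -6.4 to 6.4. Posts stand at this angle plus 0, 90, 180, 270 degrees from the foot's +x; it does not tell where the things stand. Stiff bearing (0.25 N m, some 2 N at a post): the disc stops where the push stops; the things ride along by friction if pushed steadily, up to about 0.1 m/s.
- valve: Solenoid valve standing upright and loose on the mat, 46 x 48 mm, 58 mm high (so its top is 88 mm above the bench): black coil block with a grey cap on a brass-coloured body. Origin: centre of its underside, about 50 to 75 mm from the turning axis. At the start it stands at the left, right or back of the disc, seen from the pointer.
- dropper: Brown dropper bottle with black top, upright and loose on the mat, 33 mm in diameter, 102 mm high (top 132 mm above the bench), light. Origin: centre of its underside, 50 to 75 mm from the axis.
- tape: Roll of black tape lying flat and loose on the mat, 58 mm in diameter, 19 mm high. Origin: centre of its underside, 50 to 75 mm from the axis.
- tamper: Coffee tamper with a wooden handle, 58 mm in diameter, 85 mm high, standing loose on the bench to the right of the turntable; a bystander. Origin: centre of its underside.
- meter: Yellow and black multimeter, 150 x 69 mm, 47 mm high, lying loose on the bench to the left of the turntable, nearer the robot; a bystander. Origin: centre of its underside.
Mind the look-alikes: they are no part of the job. Of the things that look like the tape, the smaller one is meant.

How it is judged:
On the way:
1. the fingers push the turntable (contact force between the fingers and carousel above 0.5 N), for 0.1 s.
At the end, for the whole second after the job is handed in: Valve 40 to 90 mm from the axis towards the pointer, within 14 mm to either side of the pointer line. Valve, bottle and tape roll upright (0.2 rad), at rest on the disc within 95 mm of its axis; disc at rest; tamper and multimeter within 15 mm of where they stood (y of valve in the frame of carousel between -0.014 and 0.014 m and x of valve in the frame of carousel between -0.09 and -0.04 m and velocity of joint disc between -0.03 and 0.03 rad/s and angle between each of valve, dropper, tape's own z axis and vertical below 0.2 rad and height (world z) of valve between 0.024 and 0.036 m and horizontal distance between each of valve, dropper, tape and carousel below 0.095 m and linear speed of each of valve, dropper, tape below 0.02 m/s and height (world z) of dropper between 0.024 and 0.036 m and height (world z) of tape between 0.024 and 0.036 m and distance of each of tamper, meter from where it was at the start of the episode below 0.015 m); the robot touches nothing.
It fails at once if the robot touches a thing on the disc (contact force between any of the fingers, the arm and valve above 0.5 N or contact force between any of the fingers, the arm and dropper above 0.5 N or contact force between any of the fingers, the arm and tape above 0.5 N).
It fails at once if a thing on the disc is lifted, falls over or leaves the disc (height (world z) of any of valve, dropper, tape above 0.045 m or height (world z) of any of valve, dropper, tape below 0.015 m or angle between any of valve, dropper, tape's own z axis and vertical above 0.4 rad).
It fails at once if the tamper or the multimeter is disturbed (distance of any of tamper, meter from where it was at the start of the episode above 0.015 m).
It also fails if it takes over 64 s, if anything falls off the work surface, if the arm or the gripper's body presses on something with over 40 N, if the wrist force passes 120 N, or if a joint passes its speed limit or range.

## Working session

There is one attempt and no reset: what is moved stays moved. The work goes in short steps, Python scripts to look and compute and a tool call to move; the robot and the scene stay as the last step left them, time stands still between calls to the robot, and variables do not carry over. Pictures are saved under pics/ and viewed, at most 10 in all, crops included, and the job is handed in when it is done.

Besides the shell and the picture viewer there is one more tool, called as name(argument=value, ...) on one line, values as JSON. step_arm: Moves the arm, as the interface text tells. Its arguments: {"type":"object","properties":{"plan":{"type":"array","items":{"type":"array","items":{"type":"array","items":{"type":"number"}}}},"grip":{"type":"number"},"squeeze":{"type":"number"}},"required":["plan"]}

```bash
mkdir -p pics
cat > h.py <<'E'
import numpy as np, cv2
from station import ctrl
def ray(cam,uv,z):
    m=ctrl.camera_model(cam);K=np.array(m["intrinsics"]);R=np.array(m["R"]);t=np.array(m["t"])
    d=R.T@np.linalg.inv(K)@np.array([uv[0],uv[1],1.]);c=-R.T@t
    return c+d*(z-c[2])/d[2]
def proj(cam,X):
    m=ctrl.camera_model(cam);p=np.array(m["intrinsics"])@(np.array(m["R"])@np.array(X)+np.array(m["t"]));return p[:2]/p[2]
E
python3 - <<'E'
from h import *
a=ctrl.camera("top");b=ctrl.camera("side")
cv2.imwrite("pics/t0.png",cv2.resize(a[:,:,::-1],(800,600)));cv2.imwrite("pics/s0.png",cv2.resize(b[:,:,::-1],(800,600)))
Z=dict(carousel=0,pointer=.015,mat=.03,post=.088,valve=.03,dropper=.03,tape=.03,tamper=0,meter=0)
for cam in("top","side"):
  for q,z in Z.items():
    for r in ctrl.place_of(q,cam)[:5]:
      print(cam,q,round(r["confidence"],2),np.round(r["at"]),np.round(ray(cam,r["at"],z),3)[:2])
o=ctrl.get_obs();print(o["ee_pos"],o["eef_rot"],o["time_s"],o["grip_width"])
E
```

```text
top carousel 0.86 [254. 172.] [0.547 0.156]
top pointer 0.93 [241. 228.] [0.382 0.192]
top mat 0.89 [246. 170.] [0.547 0.178]
top post 0.72 [237. 123.] [0.666 0.198]
top valve 0.69 [253. 152.] [0.6   0.157]
top dropper 0.54 [243. 169.] [0.551 0.185]
top dropper 0.43 [265. 171.] [0.542 0.122]
top tape 0.65 [232. 269.] [0.27  0.216]
top tape 0.59 [225. 161.] [0.574 0.237]
top tamper 0.55 [392. 198.] [ 0.468 -0.238]
top meter 0.81 [148. 248.] [0.328 0.459]
side carousel 0.7 [278. 199.] [0.553 0.178]
side pointer 0.88 [220. 197.] [0.387 0.21 ]
side mat 0.84 [277. 188.] [0.551 0.187]
side post 0.76 [315. 163.] [0.673 0.203]
side post 0.38 [277. 188.] [0.518 0.092]
side post 0.38 [304. 308.] [ 0.432 -0.325]
side valve 0.57 [300. 195.] [0.603 0.136]
side dropper 0.7 [280. 199.] [0.541 0.128]
side tape 0.88 [182. 207.] [0.271 0.161]
side tape 0.66 [276. 179.] [0.566 0.241]
side tamper 0.87 [306. 307.] [ 0.473 -0.245]
side tamper 0.57 [277. 188.] [0.57 0.24]
side meter 0.8 [191. 168.] [0.335 0.449]
[0.14448147 0.53065477 0.16892994] [-3.14153612e+00  9.75158591e-06  2.87576277e+00] 1.0 0.09420982879026214
```

View pics/t0.png

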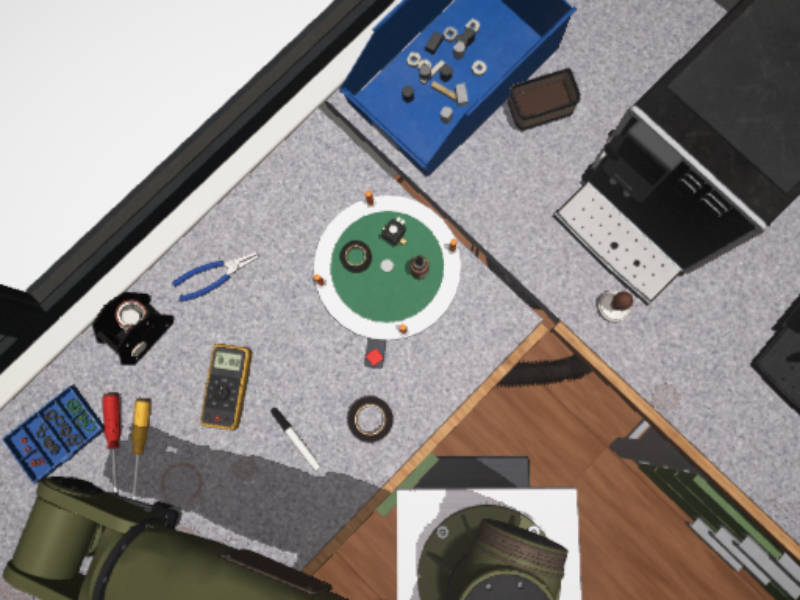

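View pics/s0.png

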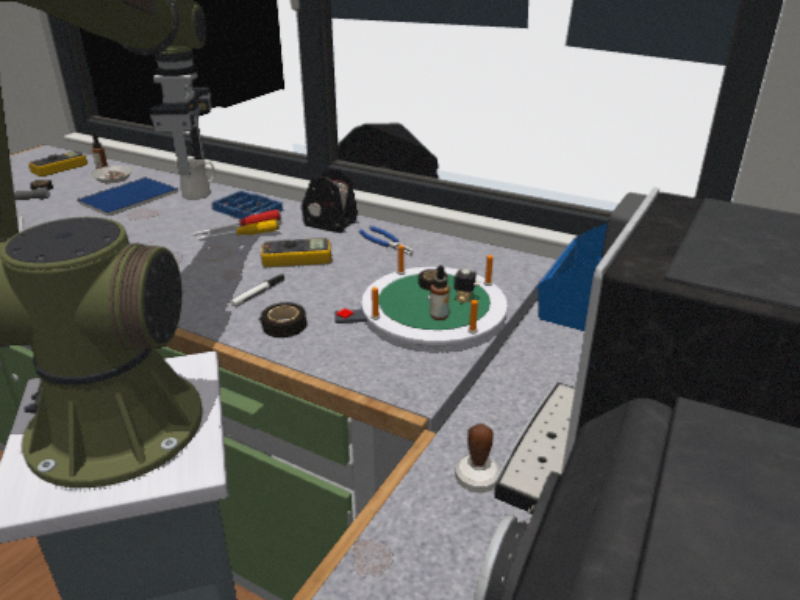

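The top view shows the turntable centre at about (388,266) in the 800x600 picture, with the red pointer at (375,356). The valve is at the back (395,230) and the dropper is at (419,266).

There are two tape candidates: (355,256) on the mat and (370,419) on the bench. The smaller one on the mat is meant, and the big one on the bench is the look-alike.

Next I'll measure the axis, the posts and the valve more exactly.

```bash
cat > m.py <<'E'
from h import *
def cen(mask):
    n,l,s,c=cv2.connectedComponentsWithStats(mask.astype(np.uint8));return [(c[i],s[i,4]) for i in range(1,n) if s[i,4]>=4]
def measure(save=None):
    a=ctrl.camera("top")
    if save: cv2.imwrite(save,cv2.resize(a[110:250,160:330,::-1],(720,593),interpolation=cv2.INTER_CUBIC))
    h=cv2.cvtColor(a,cv2.COLOR_RGB2HSV);H,S,V=[h[...,i].astype(int) for i in range(3)]
    roi=np.zeros(H.shape,bool);roi[110:245,190:310]=1
    g=roi&(H>60)&(H<90)&(S>100)
    c=max(cv2.findContours(g.astype(np.uint8),0,1)[0],key=cv2.contourArea)
    hull=cv2.convexHull(c)[:,0]
    P=np.array([ray("top",p,.03)[:2] for p in hull])
    A=np.c_[2*P,np.ones(len(P))];s=np.linalg.lstsq(A,(P**2).sum(1),rcond=None)[0]
    ax=s[:2];print("axis",ax.round(4),"r",np.sqrt(s[2]+ax@ax).round(4))
    for cc,n in cen(roi&((H<4)|(H>176))&(S>180)&(V>110)): 
        p=ray("top",cc,.015)[:2];d=p-ax;print("red",cc.round(1),n,p.round(4),np.hypot(*d).round(4),np.degrees(np.arctan2(*d[::-1])).round(1))
    for cc,n in cen(roi&(H>=5)&(H<=14)&(S>150)&(V>110)):
        d=ray("top",cc,.06)[:2]-ax;print("orange",cc.round(1),n,np.hypot(*d).round(4),np.degrees(np.arctan2(*d[::-1])).round(1))
    for q,z in dict(valve=.058,dropper=.08,tape=.04).items():
        for r in ctrl.masks_of(q,"top")[:2]:
            ys,xs=np.nonzero(r["pixels"]);cc=((xs.min()+xs.max())/2,(ys.min()+ys.max())/2)
            d=ray("top",cc,z)[:2]-ax;print(q,round(r["confidence"],2),np.round(cc,1),np.hypot(*d).round(4),np.degrees(np.arctan2(*d[::-1])).round(1))
    for cam in("top","side"):
      for r in ctrl.place_of("valve",cam)[:2]:
        d=ray(cam,r["at"],.03)[:2]-ax;print("place",cam,round(r["confidence"],2),np.hypot(*d).round(4),np.degrees(np.arctan2(*d[::-1])).round(1))
    return ax
if __name__=="__main__":
    import sys
    measure(sys.argv[1] if len(sys.argv)>1 else None)
    o=ctrl.get_obs();print(o["ee_pos"].round(4),o["eef_rot"].round(3),o["time_s"])
E
python3 m.py pics/c1.png
python3 - <<'E'
from h import *
b=ctrl.camera("side");h=cv2.cvtColor(b,cv2.COLOR_RGB2HSV).astype(int)
from m import cen
print([(c.round(1),n) for c,n in cen((h[...,0]>=5)&(h[...,0]<=14)&(h[...,1]>150)&(h[...,2]>110)) if n<150 and 225<c[0]<340])
E
```

```text
axis [0.548  0.1726] r 0.1005
orange [235.5 124.1] 10 0.1291 14.4
orange [290.1 155. ] 7 0.125 -74.3
orange [203.4 178.5] 11 0.1249 103.9
orange [257.4 209.9] 9 0.1226 -166.6
valve 0.5 [251.5 148. ] 0.0571 -12.8
dropper 0.64 [267.  170.5] 0.0573 -103.8
tape 0.77 [236.5 269. ] 0.2804 173.8
tape 0.55 [227. 164.] 0.0594 75.8
place top 0.59 0.0533 -23.4
place side 0.57 0.066 -33.8
[0.1445 0.5307 0.169 ] [3.142 0.    2.876] 1.3
[(array([256., 165.]), np.int32(49)), (array([312.6, 172.5]), np.int32(48)), (array([240. , 193.2]), np.int32(50)), (array([302.7, 202.2]), np.int32(54))]
```

View pics/c1.png

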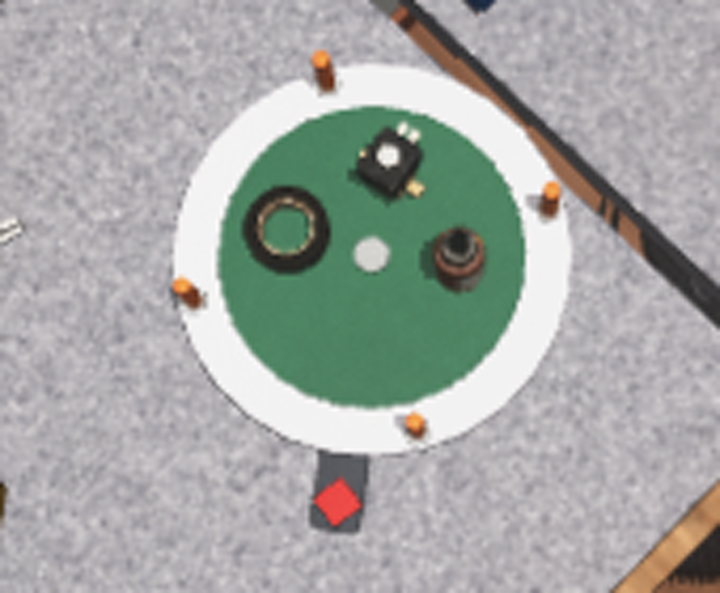

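The crop confirms the valve (black block, grey cap, brass port) at the back at (389,165), the dropper at (460,255), the small tape at (287,229) and the cap centre at (371,254). The diamond is at (337,501) and the right-hand post at (550,198). I'll refine the geometry from these points.

Run:
```python
from h import *
f=lambda u,v:(160+u/4.235-.4,110+v/4.235-.4)
cap=ray("top",f(371,254),.034)[:2];print("cap",cap.round(4))
pt=ray("top",f(337.5,501.5),.015)[:2];d=cap-pt;print("ptr",pt.round(4),np.hypot(*d),np.degrees(np.arctan2(*-d[::-1])))
ps=[ray("side",p,.06)[:2] for p in [(256,165),(312.6,172.5),(240,193.2),(302.7,202.2)]]
c=np.mean(ps,0);print("side axis",c.round(4),[(np.hypot(*(p-c)).round(3),np.degrees(np.arctan2(*(p-c)[::-1])).round(1)) for p in ps])
tops=[f(321,60),f(550,189),f(183,286),f(416,421)]
ps=[ray("top",p,.087)[:2] for p in tops];c=np.mean(ps,0);print("top axis from tops",c.round(4),[(np.hypot(*(p-c)).round(3),np.degrees(np.arctan2(*(p-c)[::-1])).round(1)) for p in ps])
for uv,z in [((389,156),.088),((388,160),.085)]:
    d=ray("top",f(*uv),z)[:2]-c;print("valve",np.hypot(*d).round(4),np.degrees(np.arctan2(*d[::-1])))
for n in("top","side"):
    m=ctrl.camera_model(n);print(n,(-np.array(m["R"]).T@np.array(m["t"])).round(3))
```

```text
cap [0.5471 0.1734]
ptr [0.3832 0.197 ] 0.1656081231317879 171.7860200234642
side axis [0.5476 0.1706] [(np.float64(0.126), np.float64(103.7)), (np.float64(0.122), np.float64(13.4)), (np.float64(0.122), np.float64(-165.8)), (np.float64(0.124), np.float64(-76.2))]
top axis from tops [0.5468 0.173 ] [(np.float64(0.122), np.float64(14.2)), (np.float64(0.122), np.float64(-75.4)), (np.float64(0.122), np.float64(104.4)), (np.float64(0.123), np.float64(-165.6))]
valve 0.0554 -14.856040169328534
valve 0.0534 -14.562526311190474
top [0.273 0.107 1.348]
side [ 0.201 -0.832  0.651]
```

step_arm(plan=[[[-18.9, -11.1, 0, 0, 0, -4.9], [-18.9, -11.1, 0, 0, 0, -4.9], [-18.9, -11.1, 0, 0, 0, -4.9], [-18.9, -11.1, 0, 0, 0, -4.9], [-18.9, -11.1, 0, 0, 0, -4.9], [-18.9, -11.1, 0, 0, 0, -4.9], [-18.9, -11.1, 0, 0, 0, -4.9], [-18.9, -11.1, 0, 0, 0, -4.9]]], grip=0.085)

```text
time_s: 2.02
ee_pos: [0.3684, 0.3015, 0.1693]
eef_rot: [3.141, 0.001, -2.894]
force: [0.1, 0.9, 0.2]
grip_width: 0.0441
grip_force: 0.0
```

step_arm(plan=[[[0, 0, 0, 0, 0, 0], [-5.66, -9.7, 0, 0, 0, 0], [-5.66, -9.7, 0, 0, 0, 0], [-5.66, -9.7, 0, 0, 0, 0], [-5.66, -9.7, 0, 0, 0, 0], [-5.66, -9.7, 0, 0, 0, 0], [-5.66, -9.7, 0, 0, 0, 0], [-5.66, -9.7, 0, 0, 0, 0]]])

```text
time_s: 2.68
ee_pos: [0.5727, 0.0934, 0.1691]
eef_rot: [3.142, 0.0, -2.894]
force: [-0.2, 1.5, 0.1]
grip_width: 0.0083
grip_force: 0.0
```

step_arm(plan=[[[0, 0, 0, 0, 0, 0], [0, 0, 0, 0, 0, 0], [0, 0, 0, 0, 0, 0]]])

```text
time_s: 2.93
ee_pos: [0.5711, 0.0954, 0.1687]
eef_rot: [3.141, -0.001, -2.894]
force: [0.9, -0.1, 0.2]
grip_width: 0.008
grip_force: 0.0
```

step_arm(plan=[[[-0.8, -1.39, 0, 0, 0, 0], [-0.8, -1.39, 0, 0, 0, 0], [-0.8, -1.39, 0, 0, 0, 0], [-0.8, -1.39, 1, 0, 0, 0], [-0.8, -1.39, 2, 0, 0, 0], [-0.8, -1.39, 3, 0, 0, 0], [-0.8, -1.39, 3.8, 0, 0, 0], [-0.8, -1.39, 3.8, 0, 0, 0]]])

```text
time_s: 3.6
ee_pos: [0.6016, 0.062, 0.0506]
eef_rot: [3.14, -0.007, -2.893]
force: [-1.4, -0.0, -0.5]
grip_width: 0.0078
grip_force: 0.0
```

Run:
```python
from h import *
b=ctrl.camera("side");a=ctrl.camera("top")
c=np.hstack([cv2.resize(x[y0:y0+110,x0:x0+120],(400,366)) for x,y0,x0 in((b,110,225),(a,100,200))])
cv2.imwrite("pics/p1.png",c[:,:,::-1]);o=ctrl.get_obs();print(o["ee_pos"],o["eef_rot"],o["qpos"])
```

```text
[0.60449311 0.06161872 0.05577608] [ 3.14141897e+00 -3.32132016e-04 -2.89294940e+00] [ 4.12612751e-02  5.35718803e-01  1.46336672e+00  1.11646790e-04
  1.14286791e+00 -1.77822463e+00]
```

View pics/p1.png

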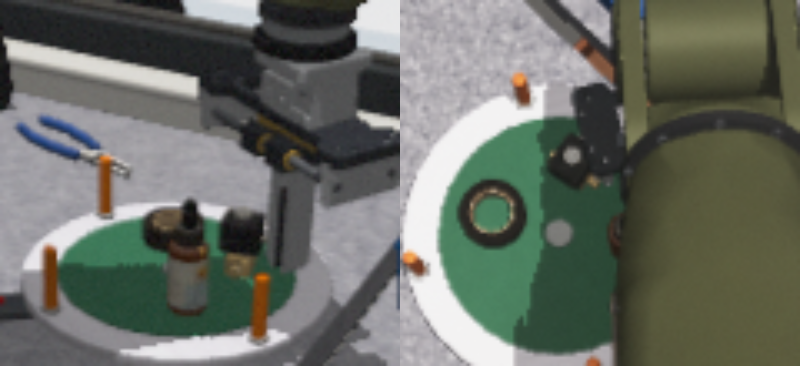

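The hand is down behind the right-hand post with nothing touching. I'll ease it into contact.

step_arm(plan=[[[0.1, 0, 0, 0, 0, 0], [0.2, 0, 0, 0, 0, 0], [0.3, 0, 0, 0, 0, 0], [0.38, 0, 0, 0, 0, 0], [0.44, 0, 0, 0, 0, 0], [0.5, 0, 0, 0, 0, 0], [0.55, 0, 0, 0, 0, 0], [0.6, 0, 0, 0, 0, 0]]])

```text
time_s: 4.37
ee_pos: [0.5874, 0.0559, 0.055]
eef_rot: [3.142, 0.0, -2.894]
force: [-0.4, -0.7, -0.6]
grip_width: 0.0085
grip_force: 0.0
```

step_arm(plan=[[[0.11, -0.01, 0, 0, 0, 0.25], [0.323, -0.02, 0, 0, 0, 0.75], [0.54, -0.02, 0, 0, 0, 1.25], [0.755, -0.01, 0, 0, 0, 1.75], [0.97, 0.014, 0, 0, 0, 2.25], [1.18, 0.047, 0, 0, 0, 2.75], [1.39, 0.092, 0, 0, 0, 3.25], [1.6, 0.147, 0, 0, 0, 3.75]]])

```text
time_s: 5.03
ee_pos: [0.5395, 0.0483, 0.055]
eef_rot: [-3.142, -0.0, 2.992]
force: [-0.5, -0.3, -0.8]
grip_width: 0.008
grip_force: 0.0
```

```bash
cat > v.py <<'E'
from h import *
import sys
b=ctrl.camera("side");a=ctrl.camera("top")
c=np.hstack([cv2.resize(x[y0:y0+110,x0:x0+120],(400,366)) for x,y0,x0 in((b,120,215),(a,120,190))])
cv2.imwrite(sys.argv[1],c[:,:,::-1]);o=ctrl.get_obs();print(o["ee_pos"],o["eef_rot"],o["force"])
h=cv2.cvtColor(b,cv2.COLOR_RGB2HSV).astype(int)
from m import cen
ax=np.array([.547,.1725])
for c,n in cen((h[...,0]>=5)&(h[...,0]<=14)&(h[...,1]>150)&(h[...,2]>110)):
    d=ray("side",c,.06)[:2]-ax
    if .1<np.hypot(*d)<.14: print("post",n,np.hypot(*d).round(3),np.degrees(np.arctan2(*d[::-1])).round(1))
E
python3 v.py pics/p2.png
```

```text
[0.53929609 0.04843203 0.05503418] [-3.14152026e+00 -3.13576579e-04  2.99408000e+00] [-0.65783421  0.09214384 -0.3771163 ]
post 49 0.124 103.7
post 25 0.112 4.1
```

View pics/p2.png

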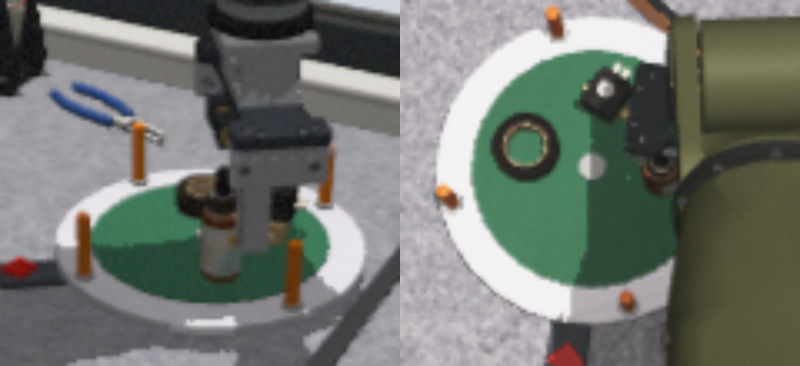

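Run:
```python
from h import *
print(proj("side",[.539,.048,.055]),proj("side",[.6045,.0616,.0558]),proj("side",[.5774,.0538,.06]),proj("side",[.5774,.0538,.088]))
print(ray("side",(291.5,195),.055),ray("side",(312,189.5),.0558))
m=ctrl.masks_of("post","side")
b=ctrl.camera("side");cv2.imwrite("pics/p3.png",cv2.resize(b[140:230,240:350,::-1],(733,600),interpolation=cv2.INTER_CUBIC))
```

```text
[289.26711944 206.39339445] [310.74204959 199.92528456] [302.36357581 201.52475059] [302.93153293 192.37431101]
[0.56437909 0.10106027 0.055     ] [0.6288741  0.11234648 0.0558    ]
```

View pics/p3.png

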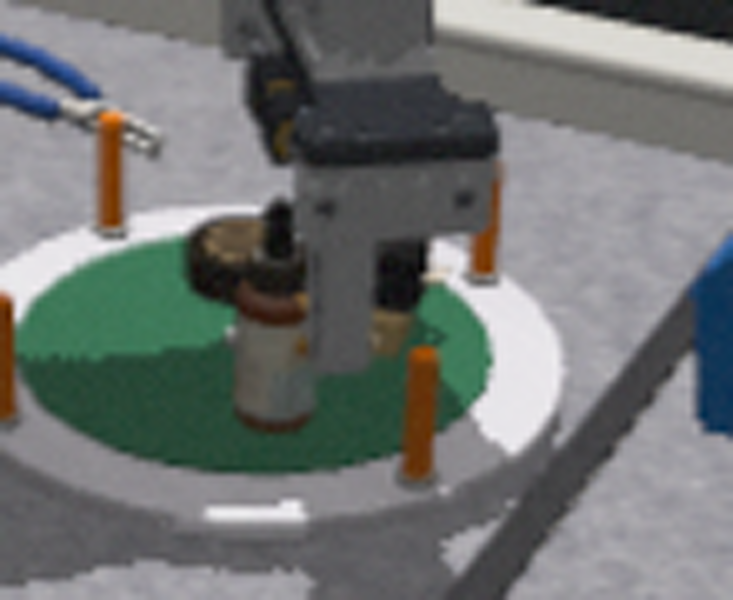

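The posts haven't turned. The side view puts the fingertip at about (291,195) px, which at the reported xy means z ≈ 0.089, some 33 mm above the reported TCP. So the fingers passed just over the post at 88 mm. I'll raise slightly, go back and then lower further while checking.

step_arm(plan=[[[0, 0, -0.6, 0, 0, 0], [0, 0, -0.6, 0, 0, 0], [-2.09, 0.71, -0.6, 0, 0, -3.75], [-2.09, 0.71, -0.6, 0, 0, -3.75], [-2.09, 0.71, -0.6, 0, 0, -3.75], [-2.09, 0.71, -0.6, 0, 0, -3.75], [-2.09, 0.71, 0, 0, 0, -3.75], [-2.09, 0.71, 0, 0, 0, -3.75]]])

```text
time_s: 5.9
ee_pos: [0.6034, 0.0603, 0.0521]
eef_rot: [3.141, -0.004, -2.897]
force: [-0.7, -0.6, -1.5]
grip_width: 0.0081
grip_force: 0.0
```

```bash
cat > tip.py <<'E'
from h import *
import sys
b=ctrl.camera("side");o=ctrl.get_obs();print(o["ee_pos"].round(4),o["eef_rot"].round(3),o["force"].round(2),proj("side",o["ee_pos"]))
cv2.imwrite(sys.argv[1],cv2.resize(b[140:230,240:350,::-1],(733,600),interpolation=cv2.INTER_CUBIC))
E
python3 tip.py pics/p4.png
```

```text
[0.6038 0.0603 0.0535] [ 3.141e+00 -3.000e-03 -2.897e+00] [0.16 0.05 0.17] [310.63049545 200.94614841]
```

View pics/p4.png

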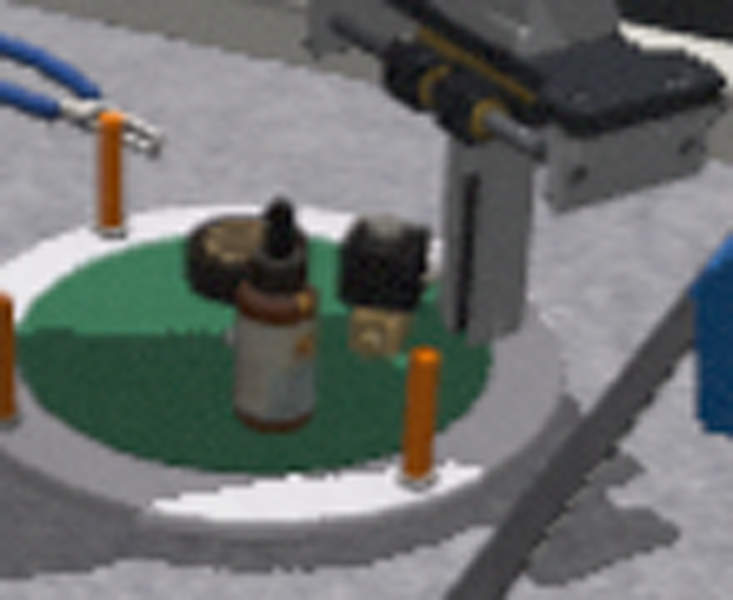

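The tip is at (485,335) in the crop, i.e. (313,190) px, again 10 px above the expected projection, so the offset holds. I'll lower slowly at this free spot and watch the force.

step_arm(plan=[[[0, 0, 0.15, 0, 0, 0], [0, 0, 0.3, 0, 0, 0], [0, 0, 0.45, 0, 0, 0], [0, 0, 0.6, 0, 0, 0], [0, 0, 0.7, 0, 0, 0], [0, 0, 0.8, 0, 0, 0], [0, 0, 0.9, 0, 0, 0], [0, 0, 0.9, 0, 0, 0]]])

```text
time_s: 6.62
ee_pos: [0.6048, 0.0605, 0.0273]
eef_rot: [3.141, -0.001, -2.894]
force: [-0.0, -0.5, -0.2]
grip_width: 0.0082
grip_force: 0.0
```

```bash
python3 tip.py pics/p5.png
```

```text
[0.6049 0.0605 0.0277] [ 3.142 -0.    -2.894] [-1.02  0.46 -0.06] [310.40204179 208.98363714]
```

View pics/p5.png

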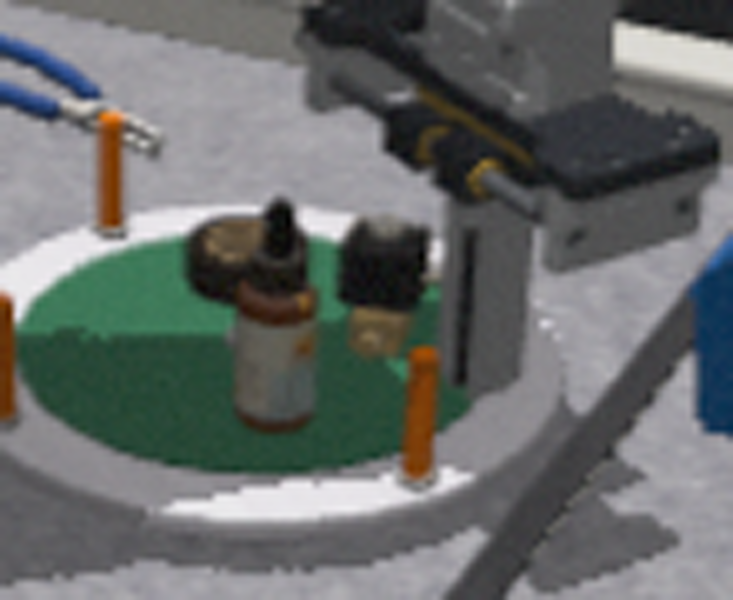

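The tip is now at about z 0.06 with no contact even at reported z 0.028, so the 33 mm offset is confirmed. I'll lower 5 mm more and push.

step_arm(plan=[[[0, 0, 0.15, 0, 0, 0], [0.1, 0, 0.15, 0, 0, 0], [0.2, 0, 0.15, 0, 0, 0], [0.3, 0, 0.15, 0, 0, 0], [0.4, 0, 0.15, 0, 0, 0], [0.48, 0, 0.15, 0, 0, 0], [0.54, 0, 0.15, 0, 0, 0], [0.6, 0, 0.15, 0, 0, 0]]])

```text
time_s: 7.33
ee_pos: [0.5877, 0.0561, 0.0237]
eef_rot: [-3.141, 0.001, -2.894]
force: [1.9, 1.4, -0.2]
grip_width: 0.0081
grip_force: 0.9
```

step_arm(plan=[[[0.1, -0.01, 0, 0, 0, 0.25], [0.21, -0.017, 0, 0, 0, 0.5], [0.32, -0.02, 0, 0, 0, 0.75], [0.43, -0.023, 0, 0, 0, 1.0], [0.54, -0.02, 0, 0, 0, 1.25], [0.65, -0.017, 0, 0, 0, 1.5]]])

```text
time_s: 7.83
ee_pos: [0.5686, 0.0512, 0.0236]
eef_rot: [3.141, 0.0, -3.054]
force: [1.8, 5.4, 0.8]
grip_width: 0.0083
grip_force: 2.8
```

```bash
cat > s.py <<'E'
from h import *
from m import cen
ax=np.array([.547,.1725]);o=ctrl.get_obs();p=o["ee_pos"];d=p[:2]-ax
print(p.round(4),o["eef_rot"].round(3),o["force"].round(2),"tcp r,ang",np.hypot(*d).round(4),np.degrees(np.arctan2(*d[::-1])).round(1),"t",o["time_s"],"q6",o["qpos"][5].round(2))
for cam in("side","top"):
    b=ctrl.camera(cam);h=cv2.cvtColor(b,cv2.COLOR_RGB2HSV).astype(int)
    for c,n in cen((h[...,0]>=5)&(h[...,0]<=14)&(h[...,1]>150)&(h[...,2]>110)):
        d=ray(cam,c,.06)[:2]-ax
        if .115<np.hypot(*d)<.132: print(cam,"post",n,np.hypot(*d).round(3),np.degrees(np.arctan2(*d[::-1])).round(1))
    for q in("valve","dropper","tape"):
        for r in ctrl.place_of(q,cam)[:2]:
            d=ray(cam,r["at"],.03)[:2]-ax;print(cam,q,round(r["confidence"],2),np.hypot(*d).round(3),np.degrees(np.arctan2(*d[::-1])).round(1))
E
python3 s.py
```

```text
[0.5686 0.0512 0.0236] [ 3.141  0.    -3.054] [1.84 5.41 0.76] tcp r,ang 0.1232 -79.9 t 7.8333 q6 -1.63
side post 46 0.12 93.2
side post 6 0.118 161.7
side valve 0.37 0.074 -34.8
side dropper 0.91 0.046 -105.2
side tape 0.74 0.281 179.0
side tape 0.43 0.072 58.5
top post 10 0.13 4.0
top post 12 0.126 91.4
top post 10 0.12 -177.8
top valve 0.51 0.063 -31.7
top valve 0.2 0.169 173.8
top dropper 0.5 0.001 90.9
top dropper 0.49 0.057 -110.6
top tape 0.66 0.279 172.7
```

The disc now turns with the hand, by about -11° so far. The 5 N radial force shows I'm slightly too far out, so I'll add a small inward shift and carry on steadily.

step_arm(plan=[[[0.18, 0.0, 0, 0, 0, 0.4], [0.39, 0.01, 0, 0, 0, 0.9], [0.604, 0.025, 0, 0, 0, 1.4], [0.82, 0.045, 0, 0, 0, 1.9], [1.033, 0.07, 0, 0, 0, 2.4], [1.246, 0.105, 0, 0, 0, 2.9], [1.456, 0.155, 0, 0, 0, 3.4], [1.664, 0.215, 0, 0, 0, 3.9]]])

```text
time_s: 8.9
ee_pos: [0.5187, 0.053, 0.0235]
eef_rot: [3.141, 0.001, 2.821]
force: [5.8, 5.0, -1.9]
grip_width: 0.0078
grip_force: 3.2
```

step_arm(plan=[[[0.215, -0.017, 0, 0, 0, 0.5], [0.431, -0.023, 0, 0, 0, 1.0], [0.647, -0.017, 0, 0, 0, 1.5], [0.862, 0.0, 0, 0, 0, 2.0], [1.076, 0.028, 0, 0, 0, 2.5], [1.288, 0.067, 0, 0, 0, 3.0], [1.498, 0.117, 0, 0, 0, 3.5], [1.705, 0.178, 0, 0, 0, 4.0]]])

```text
time_s: 9.57
ee_pos: [0.4726, 0.0741, 0.0239]
eef_rot: [3.139, 0.002, 2.402]
force: [8.1, 5.1, -1.6]
grip_width: 0.0081
grip_force: 3.8
```

```bash
python3 s.py
```

```text
[0.4726 0.0741 0.0239] [3.139e+00 2.000e-03 2.402e+00] [ 8.08  5.06 -1.56] tcp r,ang 0.1233 -127.1 t 9.5667 q6 -0.75
side post 46 0.123 45.6
side post 47 0.125 -45.5
side valve 0.53 0.069 -65.4
side tape 0.96 0.276 -179.4
side tape 0.48 0.07 19.9
top post 12 0.129 -41.8
top post 9 0.129 44.6
top post 11 0.123 135.6
top valve 0.39 0.058 -82.9
top dropper 0.71 0.411 -100.8
top dropper 0.49 0.049 -156.7
top tape 0.92 0.284 172.2
top tape 0.79 0.059 19.1
```

step_arm(plan=[[[0.18, 0.005, 0, 0, 0, 0.4], [0.39, 0.02, 0, 0, 0, 0.9], [0.604, 0.045, 0, 0, 0, 1.4], [0.82, 0.08, 0, 0, 0, 1.9], [1.033, 0.12, 0, 0, 0, 2.4], [1.246, 0.16, 0, 0, 0, 2.9], [1.456, 0.205, 0, 0, 0, 3.4], [1.664, 0.265, 0, 0, 0, 3.9]]])

```text
time_s: 10.63
ee_pos: [0.4404, 0.1131, 0.0236]
eef_rot: [3.141, 0.001, 1.994]
force: [3.9, -0.8, -2.0]
grip_width: 0.008
grip_force: 2.1
```

step_arm(plan=[[[0.215, -0.017, 0, 0, 0, 0.5], [0.431, -0.023, 0, 0, 0, 1.0], [0.647, -0.017, 0, 0, 0, 1.5], [0.862, 0.0, 0, 0, 0, 2.0], [1.076, 0.028, 0, 0, 0, 2.5], [1.288, 0.067, 0, 0, 0, 3.0], [1.498, 0.117, 0, 0, 0, 3.5], [1.705, 0.178, 0, 0, 0, 4.0]]])

```text
time_s: 11.3
ee_pos: [0.4249, 0.162, 0.0237]
eef_rot: [3.139, 0.0, 1.575]
force: [8.6, -2.1, -4.7]
grip_width: 0.0084
grip_force: 3.9
```

```bash
python3 s.py
```

```text
[0.4249 0.162  0.0237] [3.139 0.    1.575] [ 8.55 -2.09 -4.74] tcp r,ang 0.1225 -175.1 t 11.3 q6 0.28
side post 50 0.124 -0.6
side post 49 0.127 -90.7
side valve 0.66 0.063 -114.9
side dropper 0.67 0.063 139.5
side tape 0.89 0.28 -177.3
side tape 0.58 0.063 -14.5
top post 8 0.13 0.2
top post 10 0.126 87.0
top valve 0.4 0.067 -123.8
top tape 0.58 0.055 -34.2
top tape 0.44 0.279 171.1
```

step_arm(plan=[[[0.18, 0.005, 0, 0, 0, 0.4], [0.39, 0.02, 0, 0, 0, 0.9], [0.604, 0.045, 0, 0, 0, 1.4], [0.82, 0.08, 0, 0, 0, 1.9], [1.033, 0.12, 0, 0, 0, 2.4], [1.246, 0.16, 0, 0, 0, 2.9], [1.456, 0.205, 0, 0, 0, 3.4], [1.664, 0.265, 0, 0, 0, 3.9]]])

```text
time_s: 12.37
ee_pos: [0.431, 0.2118, 0.0233]
eef_rot: [-3.141, 0.001, 1.167]
force: [-0.7, -1.8, 0.7]
grip_width: 0.0077
grip_force: 1.8
```

step_arm(plan=[[[0.215, -0.017, 0, 0, 0, 0.5], [0.431, -0.023, 0, 0, 0, 1.0], [0.647, -0.017, 0, 0, 0, 1.5], [0.862, 0.0, 0, 0, 0, 2.0], [1.076, 0.028, 0, 0, 0, 2.5], [1.18, 0.05, 0, 0, 0, 2.75], [1.25, 0.06, 0, 0, 0, 2.9], [1.288, 0.067, 0, 0, 0, 3.0]]])

```text
time_s: 13.03
ee_pos: [0.4484, 0.2464, 0.0233]
eef_rot: [3.141, 0.001, 0.854]
force: [1.8, -4.9, -0.7]
grip_width: 0.008
grip_force: 2.2
```

```bash
python3 s.py; python3 m.py pics/c2.png
```

```text
[0.4484 0.2464 0.0233] [3.141e+00 1.000e-03 8.540e-01] [ 1.76 -4.89 -0.71] tcp r,ang 0.1232 143.1 t 13.0333 q6 1.15
side post 45 0.124 48.0
side post 49 0.125 -42.4
side post 55 0.124 -131.1
side valve 0.49 0.064 -146.2
side dropper 0.81 0.075 106.9
side tape 0.9 0.287 -177.5
side tape 0.65 0.061 -72.6
top post 7 0.13 -38.6
top post 9 0.128 47.9
top post 4 0.121 -132.1
top valve 0.75 0.068 -167.8
top tape 0.7 0.049 -77.1
axis [0.5485 0.1721] r 0.1002
orange [276.3 133.6] 13 0.1257 -40.7
orange [213.3 137.8] 11 0.1279 48.1
orange [279.8 196.2] 4 0.1217 -132.8
valve 0.69 [254.  186.5] 0.0575 -161.1
tape 0.5 [267.  162.5] 0.0576 -72.7
place side 0.49 0.065 -147.2
[0.4483 0.2465 0.0234] [3.141 0.    0.855] 13.7333
```

View pics/c2.png

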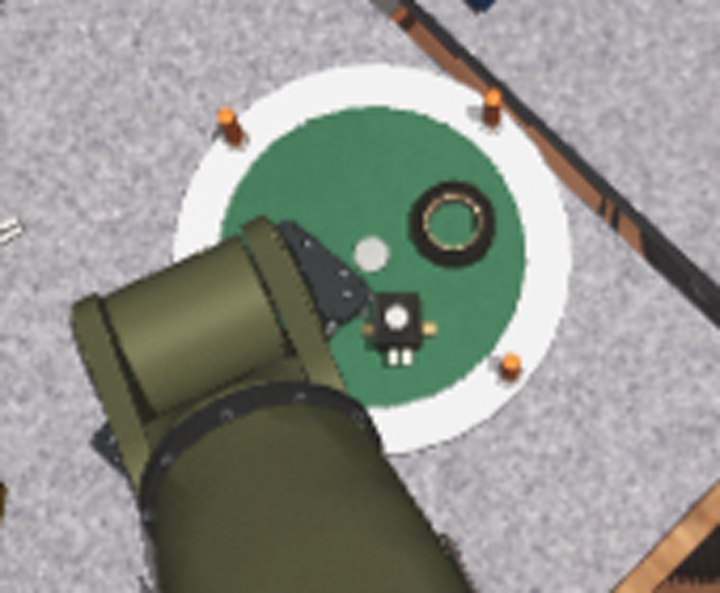

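Picture: the valve's grey cap is at (396,317) in the crop, near the front, with the tape at (452,224) riding along. The disc has turned 146°, which puts the valve at -161°. It needs to be at 171.8°, so about 27° more clockwise.

step_arm(plan=[[[0.108, 0.0, 0, 0, 0, 0.25], [0.323, 0.01, 0, 0, 0, 0.75], [0.54, 0.02, 0, 0, 0, 1.25], [0.755, 0.035, 0, 0, 0, 1.75], [0.97, 0.055, 0, 0, 0, 2.25], [1.18, 0.09, 0, 0, 0, 2.75], [1.33, 0.13, 0, 0, 0, 3.1], [1.456, 0.155, 0, 0, 0, 3.4]]])

```text
time_s: 14.4
ee_pos: [0.4802, 0.2769, 0.0233]
eef_rot: [-3.141, 0.001, 0.497]
force: [-0.3, -4.2, 1.0]
grip_width: 0.008
grip_force: 1.9
```

step_arm(plan=[[[0.129, -0.01, 0, 0, 0, 0.3], [0.237, -0.017, 0, 0, 0, 0.55], [0.323, -0.02, 0, 0, 0, 0.75], [0.388, -0.022, 0, 0, 0, 0.9], [0.431, -0.023, 0, 0, 0, 1.0], [0.431, -0.023, 0, 0, 0, 1.0]]])

```text
time_s: 14.9
ee_pos: [0.4916, 0.2835, 0.0234]
eef_rot: [-3.142, 0.0, 0.394]
force: [-0.4, -2.4, -0.3]
grip_width: 0.0079
grip_force: 1.2
```

```bash
python3 m.py;python3 s.py|grep -v tape
```

```text
axis [0.5499 0.1693] r 0.0983
orange [230.2 126. ] 9 0.1281 23.2
orange [288.1 149.6] 9 0.1213 -67.0
orange [263.6 207.7] 9 0.1226 -160.0
valve 0.69 [244.5 187. ] 0.0578 169.6
tape 0.49 [267.5 172. ] 0.0547 -102.3
place top 0.68 0.0656 165.4
place top 0.54 0.0039 -118.0
place side 0.49 0.0647 -150.0
[0.4915 0.2835 0.0235] [-3.142 -0.     0.394] 15.2
[0.4915 0.2835 0.0235] [-3.142 -0.     0.394] [-0.06 -2.06 -0.96] tcp r,ang 0.1241 116.6 t 15.2 q6 1.64
side post 46 0.122 20.4
side post 51 0.123 -156.8
side post 49 0.125 -68.7
side valve 0.63 0.054 -178.2
top post 9 0.13 21.4
top post 9 0.125 -66.3
top post 8 0.122 -158.3
top valve 0.67 0.065 175.2
top valve 0.53 0.064 -99.0
```

The valve is at about 172.5°, against the pointer at 171.8°. I'll back off and lift clear.

step_arm(plan=[[[-0.15, 0, 0, 0, 0, 0], [-0.35, 0, 0, 0, 0, 0], [-0.5, 0, 0, 0, 0, 0], [-0.5, 0, -0.8, 0, 0, 0], [-0.5, 0, -1.8, 0, 0, 0], [-0.5, 0, -2.8, 0, 0, 0], [-0.5, 0, -3.8, 0, 0, 0], [-0.5, 0, -4.8, 0, 0, 0]]])

```text
time_s: 16.27
ee_pos: [0.4771, 0.2776, 0.1691]
eef_rot: [-3.141, -0.0, 0.394]
force: [0.3, 0.6, 0.2]
grip_width: 0.0076
grip_force: 0.0
```

step_arm(plan=[[[0, -1, -0.5, 0, 0, 0], [0, -2, -0.5, 0, 0, 0], [0, -3, -0.5, 0, 0, 0], [0, -4, -0.5, 0, 0, 0], [0, -5, -0.5, 0, 0, 0], [0, -5, -0.5, 0, 0, 0], [0, -5, -0.5, 0, 0, 0], [0, -5, -0.5, 0, 0, 0]]])

```text
time_s: 16.93
ee_pos: [0.42, 0.4158, 0.1824]
eef_rot: [3.141, 0.0, 0.394]
force: [0.6, 0.1, 0.2]
grip_width: 0.008
grip_force: 0.0
```

```bash
python3 m.py pics/c3.png;python3 s.py
```

```text
axis [0.5479 0.1725] r 0.1004
red [237.1 227.8] 20 [0.3837 0.2032] 0.167 169.4
orange [230.3 126.2] 11 0.1281 21.5
orange [288.1 149.6] 9 0.1251 -66.7
orange [204.7 183. ] 11 0.125 110.1
orange [263.5 207.9] 8 0.1224 -158.5
valve 0.61 [244.  187.5] 0.057 171.3
dropper 0.69 [268. 172.] 0.0609 -107.0
dropper 0.61 [225. 167.] 0.0594 92.4
tape 0.69 [267. 172.] 0.0561 -99.9
tape 0.63 [236.5 268.5] 0.279 173.7
place top 0.61 0.0705 172.1
place side 0.63 0.0554 -178.2
[0.4205 0.4157 0.1826] [-3.142 -0.     0.393] 17.2333
[0.4205 0.4157 0.1826] [-3.142 -0.     0.393] [0.58 0.77 0.39] tcp r,ang 0.2741 117.5 t 17.2333 q6 1.9
side post 43 0.122 110.8
side post 46 0.122 20.5
side post 51 0.123 -156.8
side post 48 0.127 -69.3
side valve 0.6 0.048 -170.8
side dropper 0.86 0.055 92.3
side tape 0.83 0.276 -176.2
top post 10 0.129 21.3
top post 8 0.125 -65.9
top post 14 0.124 110.6
top post 8 0.122 -158.3
top valve 0.74 0.072 168.9
top dropper 0.61 0.057 79.4
top tape 0.93 0.274 171.7
top tape 0.64 0.06 -101.5
```

View pics/c3.png

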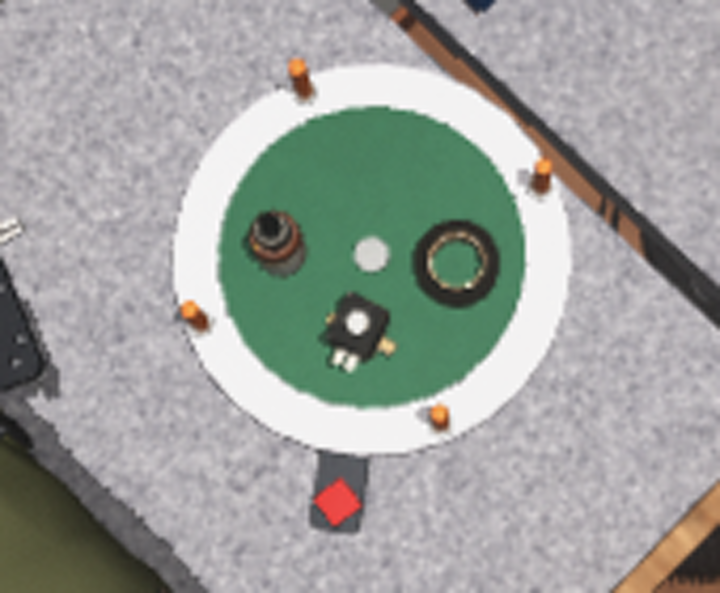

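The valve's cap at (357,322) lies on the line from the centre cap (371,254) to the pointer (337,501). All three things are upright on the mat and the hand is clear, so I'm handing in.

```bash
python3 -c "
from station import ctrl
print(ctrl.hand_in())"
```

```text
the job is handed in; nothing more can be done
None
```

The turntable is turned about 173° clockwise, the valve stands at the front on the pointer line (about 57 mm from the axis, within about 1 mm by camera), the hand is clear, and the job is handed in; no verdict was returned.

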